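# Turn the double-ended punch round in the pellet hardness tester

## Robot

A 6-joint arm with a two-finger parallel gripper is mounted at the origin on the work surface. World frame = base frame: x ahead of the robot, y to its left, z up, the work surface at z = 0. Lengths are in m, angles in degrees, forces in N, time in s.
With the tool pointing down it reaches from about 0.4 to 0.825 m from the base axis. Payload 7 kg.
Tool frame: the origin (TCP) lies at the very end of the fingers, on their centre line; the grasp point (between the pads) lies 19 mm behind it (ctrl.grip_point_offset is the distance from the TCP to the grasp point, in m); x points along the fingers, z is the direction in which the jaws open and shut, and the axes are right-handed (so a half turn about x gives the same grasp; the last joint's range is limited). The gripper opens to 88 mm and grips with 3 to 60 N. Pads are 19 mm wide; open, the fingers measure 130 mm over their backs; the gripper's body (78 mm by 193 mm) begins 47 mm behind the grasp point.
Start: joints at [-57.634, 20.546, 0.682, 0, -70.136, -16.507], TCP at [0.184, -0.649, 0.227] pointing down, gripper open.
Joint ranges: [-176.03, 176.03], [-82.01, 121.73], [-58.28, 71.71], [-173.87, 95.51], [-174.79, -0.11], [-173.66, 173.66]. Speed limits (degrees/s): [136.94, 136.94, 172.46, 180, 180, 180].

## Interface

Orientations are given as [roll, pitch, yaw] about the fixed x, y, z axes, in that order (R = Rz(yaw) Ry(pitch) Rx(roll)).
In Python, from plant import get_obs, snapshot, calibration, close_job, ctrl gives the robot as it stands.
- The arm moves only by the tool move_arm, never from a script. Its argument "commands" is a list that holds one entry, the list of rows, each a list of 4 numbers: the shift along the tool's x, y, z in cm, then the turn about the tool's x in rad. In form: [[[dx, dy, dz, spin], ...]]. A call has 1 to 8 rows; each row shifts and turns the commanded pose from where the row before left it, along the tool's axes as they then stand; what a row does not reach is not made up. A row lasts 1/10 s, in which the tool goes at most 50 mm and 8.59 degrees, less where a joint would pass 70% of its speed; a pose out of reach is approached as far as the arm can. A call with a gripper value outside its range is refused whole. "jaw" is the finger opening in cm, from 0 to 8.76, set as the call begins (left out, the last holds). The fingers move at their own pace and stop on an object; the grip force is fixed at half the most. Time passes only in rows, so rows that do not move let the fingers close. It gives the time, the measured TCP pose, the force and the opening at its end, in the units of the state.
- get_obs(): the state, without advancing time (a new reading comes with each control period).
- snapshot(name): name is "side" or "top" or "wrist"; returns (picture, depth): 480x640x3 uint8, red, green, blue; 480x640 float32, m along the optical axis (not along the pixel's ray), 0 where there is no reading.
- calibration(name): a dict with "mtx" (3x3 intrinsics, pixels), "T" (4x4, takes a point from camera to world coordinates); the wrist camera has in their place "tool_from_camera" (4x4, takes a point from camera to tool coordinates, whose origin is the TCP and whose axes are the tool frame's). Camera axes: x right, y up, looking along -z (the intrinsics and any distortion apply to the point x, -y, -z); pixel columns grow to the right and rows downward; lengths in m; the calibration is good to about 2 mm. The wrist camera is an equidistant fisheye: a pixel r from the principal point sees the ray r / f radians off the axis. A picture is of the moment at which its call begins: read the wrist's pose just before it. calibration takes no time and is no camera call.
- close_job(): hands the job in, once; it reports no verdict.
The state is a dict: "clock": time; "joint_pos": joint angles; "qvel": joint speeds; "tau": joint torques, N m; "tool_pos": TCP position; "orientation": TCP orientation; "force": force on the tool from outside, world axes, zero at the start; "moment": the same for the moment, N m; "opening": finger opening in m.
Only numpy, scipy, OpenCV 4.12 (cv2) and the standard library are available. Lean on these libraries where they do the work, as an engineer would, in place of code of your own. Each camera call takes 0.05 s, during which the arm holds its last target. There are 200 camera calls.

## Task

The hardness tester on the bench has its steel double-ended punch mounted with the round stub sticking out; turn the punch end for end so that the wedge sticks out instead. Lift the locking pin, draw the punch right out, put it back stub end first and fully home against its seat, by feel and gently, with under 30 newtons, then push the locking pin all the way down again and let go. Do not disturb the other things on the bench.

Things in the scene. Friction and masses are not known exactly. Their poses are not given: they have to be found in the camera images.
- mouth (a point): Centre of the mouth of the tester's level square bore, 65 mm above the bench. +x points straight INTO the bore (the mouth faces -x), z is up. Bore: 24.5 mm wide, from 11 mm below to 13.5 mm above this point, flared to 34 mm over its first 7 mm, ending at the seat (see seat). A seated punch has its centre line at this height; home, its middle is 9 to 21 mm inside the mouth and 64 to 76 mm stick out.
- tester: Hardness tester, fixed. Origin on the bench under the mouth, axes as the mouth's. The bore runs through an aluminium block 54 mm wide, 90 mm high, 124 mm long from the mouth; 140 mm behind the mouth begins the white housing, 190 mm wide, 141 mm high. A grey foot 16 mm high, 190 mm wide, starts 25 mm behind the mouth. Under the part of the punch that sticks out there is only the bench.
- punch_mid (a point): Centre of the punch: loose steel bar 22 x 22 mm, 170 mm long over its tips, 0.15 to 0.3 kg. +x runs to the wedge, z is up at the start. Top and bottom have notches 6 mm deep, from 43 to 72 mm either side of the middle, for the locking pin; the other two sides are flat. At the start wedge inside, middle 4 mm inside the mouth, stub out. What sticks out must go in: regrasp by the other end.
- shoe (a joint): Spring brake shoe in the roof of the bore, 40 mm inside the mouth (from outside only a small brass dome, 5 mm high): its round nose (radius 10 mm) presses down on the punch with about 5 N. In m: 0 fully down (nose 1.2 mm below the top of a seated punch), grows upward. It drags on the punch and in the notch; leaving it, about 12 to 24 mm short of home, gives a bump of 10 to 20 N to be pushed past.
- seat (a joint): Sprung plate at the end of the bore, out of sight: 0 untouched, 0.004 (m) pressed right back against its solid stop, by a spring of 0.2 to 0.6 N that the shoe's drag easily holds. Home means pressed back to the stop. The stroke setting differs each time and is not shown: the stop lies anywhere from 94 to 106 mm inside the mouth: find it by feel. Over 30 N damages the plate.
- wedge_tip (a point): Edge of the wedge end of the punch, 85 mm from its middle along +x: an upright edge, 90 degrees included, 11 mm long.
- stub_tip (a point): Face of the stub end of the punch, 85 mm from its middle along -x: a round cone tapering over 10 mm from 22 to 14 mm across.
- lock_pin (a joint): Locking pin on top of the holder, upright slide in m: 0 fully down (its 9 mm tip reaches 5 mm into the punch's notch and blocks the punch), 0.018 fully up. Clear of the punch above 0.009. It stays where it is left (friction about 2.5 N). If the bar and not its notch is below, it stops at about 0.005. It stands 71 mm inside the mouth.
- knob_grip (a point): Middle of the locking pin's black round knob, 24 mm across and 28 mm high (14 mm above and below this point), axis upright. With the pin down it is 118 mm above the bench and the knob's underside is 14 mm above the block.
- rest_top (a point): Centre of the top of a parts rest, a grey block with a rubber top fixed to the bench, 50 mm along its x, 80 mm along its y, 30 mm high: a place to lay the punch across, along the rest's x, with both ends overhanging. Bench around it is clear for 90 mm along its x and 50 mm along its y from this point.
- jar: Bystander: glass jar with blue lid, 60 mm across, 75 mm high, origin under its centre.
- rinse: Bystander: clear bottle, 64 mm across, 170 mm high, origin under its centre.
- dish: Bystander: white bowl, 84 mm across, 45 mm high, origin under its centre.
- spatula: Bystander: lab spatula 170 mm long lying along its x on the bench.
- cal_weight: Bystander: brass weight, 44 mm across, 50 mm high, origin under its centre.
- block: Bystander: aluminium block 60 x 30 x 30 mm, origin under its centre.
There are look-alikes about, which are no part of the job. Of the things shaped like the part that bears punch_mid, the bare steel one is meant.

How it is judged:
By the outcome, as a careful person would: the job done as asked, in the order asked, and still so for the second after the job is handed in, with the robot touching nothing.
It also fails if it takes over 64 s, if anything falls off the work surface, if the arm or the gripper's body presses on something with over 40 N, if the wrist force passes 120 N, or if a joint passes its speed limit or range.

## Working session

There is one attempt and no reset: what is moved stays moved. The work goes in short steps, Python scripts to look and compute and a tool call to move; the robot and the scene stay as the last step left them, time stands still between calls to the robot, and variables do not carry over. Pictures are saved under pics/ and viewed, about 8 in all and at most 12, crops included, and the job is handed in when it is done.

Besides the shell and the picture viewer there is one more tool, called after "Call:" as name(argument=value, ...) on one line, values as JSON. move_arm: Moves the arm, as the interface text tells. Its arguments: {"type":"object","properties":{"commands":{"type":"array"},"jaw":{"type":"number"}},"required":["commands"]}

```bash
ls; mkdir -p pics
cat > h.py <<'E'
import numpy as np, cv2
from scipy.spatial.transform import Rotation as R
from plant import get_obs, snapshot, calibration, close_job, ctrl
def pts(name,depth):
    c=calibration(name);K=np.array(c['mtx']);T=np.array(c['T'])
    v,u=np.mgrid[0:480,0:640]
    P=np.stack([(u-K[0,2])/K[0,0]*depth,-(v-K[1,2])/K[1,1]*depth,-depth],-1)
    return P@T[:3,:3].T+T[:3,3]
def save(n,img): cv2.imwrite(n,cv2.cvtColor(img,cv2.COLOR_RGB2BGR))
E
python3 - <<'E'
from h import *
for n in ['top','side']:
    p,d=snapshot(n); np.savez(n,p=p,d=d,P=pts(n,d)); save(f'pics/{n}.png',p); c=calibration(n); print(n,c)
print(get_obs(), ctrl.grip_point_offset)
E
```

```text
pics
top {'mtx': array([[502.36614112,   0.        , 321.00620212],
       [  0.        , 502.36614112, 236.25361631],
       [  0.        ,   0.        ,   1.        ]]), 'T': array([[ 0.00815137,  0.99645629, -0.08371634,  0.44442354],
       [-0.99996442,  0.00830464,  0.00148276,  0.0803995 ],
       [ 0.00217274,  0.08370128,  0.99648852,  1.36663641],
       [ 0.        ,  0.        ,  0.        ,  1.        ]])}
side {'mtx': array([[483.94442866,   0.        , 324.27756573],
       [  0.        , 483.94442866, 235.00727283],
       [  0.        ,   0.        ,   1.        ]]), 'T': array([[-9.57428093e-01,  2.26044034e-01, -1.79542591e-01,
         3.28675910e-01],
       [-2.88670608e-01, -7.47871819e-01,  5.97793461e-01,
         7.94296642e-01],
       [ 8.52801582e-04,  6.24172922e-01,  7.81285758e-01,
         1.02521727e+00],
       [ 0.00000000e+00,  0.00000000e+00,  0.00000000e+00,
         1.00000000e+00]])}
{'clock': 0.1, 'joint_pos': array([-5.76330743e+01,  2.05862123e+01,  6.39278993e-01, -1.77349607e-02,
       -7.01363261e+01, -1.65083395e+01]), 'qvel': array([ 0.01093592, -0.13389575,  0.17879008,  0.12381525, -0.08282008,
        0.1016929 ]), 'tau': array([-1.82744698e-03, -5.84162915e+01,  2.93751454e+01,  7.01561227e+00,
        1.01547613e-02, -9.47402873e-05]), 'tool_pos': array([ 0.1843228 , -0.64888903,  0.22573096]), 'orientation': array([  5.18586162,  89.91508706, 111.03840962]), 'force': array([ 0.13335151, -0.16361265,  0.0018573 ]), 'moment': array([0.03616664, 0.01560077, 0.01155128]), 'opening': 0.08789813729477501} 0.0188
```

View pics/top.png

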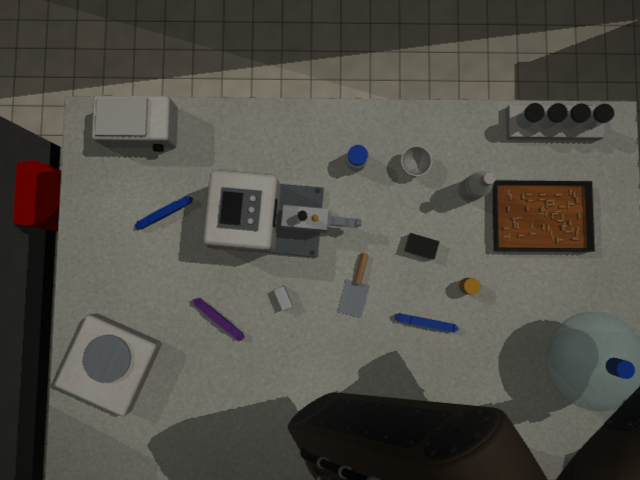

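View pics/side.png

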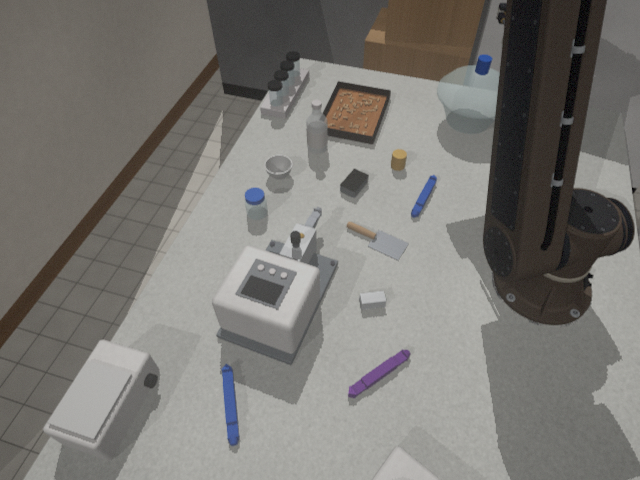

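Top view: bare steel punch in the tester, stub out at about (345,222), mouth ~(327,218), knob (302,216), brass shoe dome (315,218). Rest is the dark block (422,246). Look-alikes are the blue bars (163,213) and (426,323) and the purple bar (218,319). They are painted, so I choose the bare steel one in the tester. Next I measure from depth and check in a crop.

Run:
```python
from h import *
out=[]
for n in ['top','side']:
    f=np.load(n+'.npz');p,P=f['p'],f['P']
    def seg(name,xl,yl,zl):
        m=(P[...,0]>xl[0])&(P[...,0]<xl[1])&(P[...,1]>yl[0])&(P[...,1]<yl[1])&(P[...,2]>zl[0])&(P[...,2]<zl[1])
        q=P[m]
        if len(q)<5: print(n,name,len(q));return
        r=cv2.minAreaRect((q[:,:2]*1000).astype(np.float32))
        print(n,name,len(q),'med',np.round(np.median(q,0),4),'rect',np.round(r[0],1),np.round(r[1],1),round(r[2],1),'zmax',q[:,2].max().round(4))
    X=(.5,.72)
    seg('blocktop',X,(0,.23),(.084,.094)); seg('knob',X,(0,.23),(.122,.136)); seg('dome',X,(0.07,.135),(.0925,.099))
    seg('punch',X,(-.05,.08),(.06,.083)); seg('housing',X,(0.15,.45),(.137,.16)); seg('foot',(.45,.75),(0,.2),(.01,.02))
    seg('rest',(.42,.6),(-.3,-.1),(.024,.036)); seg('weight',(.3,.5),(-.4,-.25),(.045,.055))
    seg('jar',(.7,.8),(-.05,.1),(.06,.09)); seg('dish',(.65,.8),(-.25,-.08),(.035,.055)); seg('rinse',(.6,.8),(-.4,-.25),(.1,.2))
    b=P[380:400,240:280] if n=='top' else P[300:340,420:460]; print('bench z',np.median(b[...,2]))
f=np.load('top.npz');save('pics/c1.png',cv2.resize(f['p'][180:270,260:380],None,fx=6,fy=6,interpolation=cv2.INTER_CUBIC))
```

```text
top blocktop 856 med [0.5982 0.115  0.0901] rect [585.9 130.3] [147.7 174.7] 79.7 zmax 0.0939
top knob 263 med [0.6009 0.1935 0.1327] rect [608.4 171.2] [190.6 114.9] 0.2 zmax 0.136
top dome 100 med [0.5977 0.0966 0.094 ] rect [598.6 100.8] [63.4 53.8] 85.0 zmax 0.0984
top punch 281 med [0.5908 0.017  0.074 ] rect [591.   27.8] [ 34.7 105.7] 6.7 zmax 0.0822
top housing 4634 med [0.6112 0.2775 0.1421] rect [612.7 276.7] [169.4 184.9] 85.0 zmax 0.1535
top foot 1846 med [0.5719 0.1398 0.0159] rect [629.2 101.2] [184.9 252.4] 86.0 zmax 0.02
top rest 561 med [ 0.533  -0.1934  0.0303] rect [ 504.9 -236.2] [193.4  69.9] 56.2 zmax 0.036
top weight 209 med [ 0.4281 -0.3166  0.0504] rect [ 427.9 -316.8] [42.  42.7] 70.7 zmax 0.0549
top jar 332 med [ 0.7672 -0.0164  0.0748] rect [768.4 -15.3] [52.9 50. ] 0.2 zmax 0.0823
top dish 205 med [ 0.771  -0.1867  0.0434] rect [ 760.5 -176.3] [79.3 81. ] 2.2 zmax 0.0515
top rinse 519 med [ 0.6835 -0.3182  0.1222] rect [ 687.2 -324. ] [62.6 54.5] 32.0 zmax 0.1755
bench z 0.000637921526749019
side blocktop 625 med [0.5936 0.1265 0.0891] rect [587.2 153.1] 
[... 283 characters left out ...]
.7 zmax 0.0819
side housing 5024 med [0.6089 0.2904 0.1409] rect [612.4 283.7] [165.4 184.2] 85.6 zmax 0.1495
side foot 718 med [0.5362 0.113  0.0151] rect [625.6  91.9] [100.7 295.6] 64.7 zmax 0.02
side rest 385 med [ 0.5319 -0.191   0.0291] rect [ 502.7 -233.7] [197.5  71.3] 56.7 zmax 0.0356
side weight 116 med [ 0.4278 -0.3112  0.0487] rect [ 427.2 -312.4] [41.9 41.1] 55.3 zmax 0.0532
side jar 282 med [ 0.766  -0.0087  0.0733] rect [767.8 -12.5] [51.1 54.9] 17.6 zmax 0.0789
side dish 174 med [ 0.7627 -0.1846  0.0417] rect [ 760.6 -171.5] [87.  81.4] 70.7 zmax 0.0481
side rinse 379 med [ 0.6845 -0.3114  0.1235] rect [ 687.4 -316.5] [52.9 59.3] 78.9 zmax 0.173
bench z -0.0007052858205166546
```

View pics/c1.png

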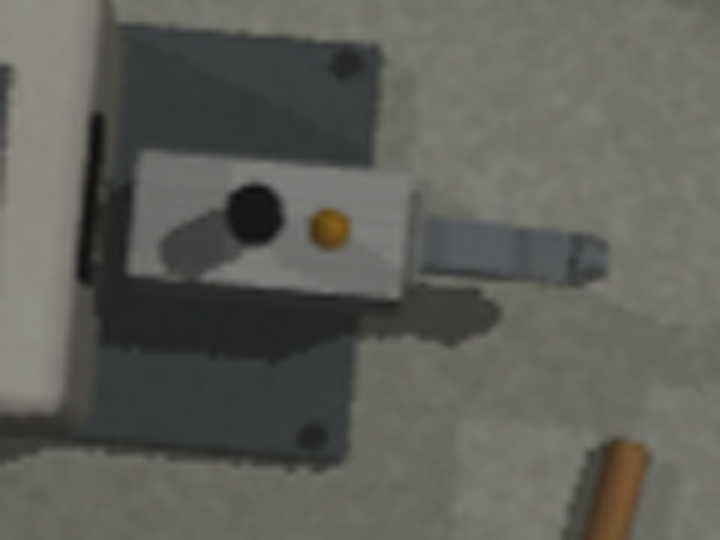

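The crop confirms the bare steel punch: cone end out at crop (590,258), block top corners (140,150), (413,175), (403,298), (128,275), knob (255,214), dome (329,229). I'll turn these into a tester pose.

```bash
cat >> h.py <<'E'
def onplane(name,uv,z):
    c=calibration(name);K=np.array(c['mtx']);T=np.array(c['T'])
    r=T[:3,:3]@np.array([(uv[0]-K[0,2])/K[0,0],-(uv[1]-K[1,2])/K[1,1],-1.])
    return T[:3,3]+r*(z-T[2,3])/r[2]
E
python3 - <<'E'
from h import *
cr=lambda u,v:((u+.5)/6-.5+260,(v+.5)/6-.5+180)
C=[onplane('top',cr(*q),.09)[:2]*1000 for q in [(140,150),(413,175),(403,298),(128,275)]]
print(np.round(C,1))
for a,b in [(1,0),(2,3)]: d=C[a]-C[b]; print('yaw',np.degrees(np.arctan2(-d[1],-d[0])),np.linalg.norm(d))
print('widths',np.linalg.norm(C[1]-C[2]),np.linalg.norm(C[0]-C[3]))
print('mouth',(C[1]+C[2])/2)
print('knob',onplane('top',cr(255,214),.132)*1000,'dome',onplane('top',cr(329,229),.094)*1000)
for q in [(427,245),(520,250),(575,257)]: print('punch c',onplane('top',cr(*q),.076)*1000)
for n in ['top','side']:
    f=np.load(n+'.npz');P=f['P'];h=f['p'].astype(int)
    m=(P[...,2]>.1)&(P[...,2]<.14)&(P[...,1]<.16)&(P[...,1]>.1)&(abs(P[...,0]-.6)<.04)&(h.sum(2)<150)
    print(n,'knob px',m.sum(),(P[m].min(0)+P[m].max(0))/2, P[m].max(0))
    m=(P[...,2]>.0265)&(P[...,2]<.036)&(abs(P[...,0]-.53)<.06)&(abs(P[...,1]+.19)<.07)
    k=cv2.connectedComponentsWithStats(m.astype(np.uint8));l=1+k[2][1:,4].argmax();m=k[1]==l
    r=cv2.minAreaRect((P[m][:,:2]*1000).astype(np.float32));print('rest',r)
o=get_obs();print(R.from_euler('xyz',o['orientation'],degrees=True).as_matrix().round(4))
E
```

```text
[[632.3 176.8]
 [622.5  60.1]
 [569.7  64. ]
 [578.6 181.1]]
yaw 85.20911894880618 117.11605322951513
yaw 85.67567289326375 117.48034361000957
widths 52.94662194809072 53.90083404756529
mouth [596.1438515   62.03602743]
knob [599.91759906 125.8161961  132.        ] dome [598.54872818  95.69476116  94.        ]
punch c [594.14483404  53.62584294  76.        ]
punch c [592.31413382  13.54480467  76.        ]
punch c [589.47962697 -10.16054505  76.        ]
top knob px 71 [0.59963787 0.1260673  0.12622979] [0.61064048 0.13607858 0.13826983]
rest ((533.2337646484375, -192.5831298828125), (80.7782211303711, 50.3167610168457), 73.76153564453125)Traceback (most recent call last):
  File "<stdin>", line 13, in <module>
    return umr_minimum(a, axis, None, out, keepdims, initial, where)
ValueError: zero-size array to reduction operation minimum which has no identity
```

```bash
cat >> h.py <<'E'
M=np.array([.595,.0555]); BY=np.radians(85.3); d=np.array([np.cos(BY),np.sin(BY)]); p=np.array([d[1],-d[0]])
def st(tx=None,ty=None,tz=None,zyaw=None):
    """print state; and tool-frame cm move to target (after spin to zyaw deg)"""
    o=get_obs();Rm=R.from_euler('xyz',o['orientation'],degrees=True).as_matrix();t=o['tool_pos']
    zy=np.degrees(np.arctan2(Rm[1,2],Rm[0,2]))
    print('t',round(o['clock'],2),'tcp mm',(t*1000).round(1),'zyaw',zy.round(2),'xax',Rm[:,0].round(4),'F',o['force'].round(1),'open',round(o['opening']*1000,1),'j6',o['joint_pos'].round(1))
    b=t[:2]-M; print('bore coords: in',(b@d*1000).round(1),'side',(b@p*1000).round(1))
    if tx is not None: print('move now-axes cm',(Rm.T@(np.array([tx,ty,tz])-t)*100).round(2))
    if zyaw is not None: print('spin rad (about tool x)',np.radians(-((zyaw-zy+180)%360-180)).round(3))
    return o,Rm
E
python3 - <<'E'
from h import *
k=M+.071*d; print('knob',k)
st(k[0],k[1],.2,-4.7)
o=get_obs()
E
```

```text
knob [0.60081763 0.12626125]
t 0.1 tcp mm [ 184.3 -648.9  225.7] zyaw 105.85 xax [-5.0e-04  1.4e-03 -1.0e+00] F [ 0.1 -0.2  0. ] open 87.9 j6 [-57.6  20.6   0.6  -0.  -70.1 -16.5]
bore coords: in -735.7 side -351.6
move now-axes cm [  2.66 -61.24  63.19]
spin rad (about tool x) 1.93
```

Call:
move_arm(commands=[[[0,-3.4,3.5,0],[0,-3.4,3.5,0],[0,-3.4,3.5,0],[0,-3.4,3.5,0],[0,-3.4,3.5,0],[0,-3.4,3.5,0],[0,-3.4,3.5,0],[0,-3.4,3.5,0]]])

```text
clock: 0.9
tool_pos: [0.3699, -0.3037, 0.2265]
orientation: [-53.0, 90.0, 52.9]
force: [1.1, -0.6, 0.6]
opening: 0.0874
```

Call:
move_arm(commands=[[[0,-3.4,3.5,0],[0,-3.4,3.5,0],[0,-3.4,3.5,0],[0,-3.4,3.5,0],[0,-3.4,3.5,0],[0,-3.4,3.5,0],[0,-3.4,3.5,0],[0,-3.4,3.5,0]]])

```text
clock: 1.7
tool_pos: [0.5551, 0.0401, 0.2265]
orientation: [68.0, 90.0, 173.9]
force: [0.3, -1.3, -0.1]
opening: 0.0874
```

Call:
move_arm(commands=[[[0,0,0,-0.149],[0,0,0,-0.149],[0,0,0,-0.149],[0,0,0,-0.149],[0,0,0,-0.149],[0,0,0,-0.149],[0,0,0,-0.149],[0,0,0,-0.149]]], jaw=6)

```text
clock: 2.5
tool_pos: [0.5544, 0.038, 0.2262]
orientation: [16.0, 90.0, -169.5]
force: [-0.6, -0.1, 0.8]
opening: 0.0601
```

Run:
```python
from h import *
k=M+.071*d
st(k[0],k[1],.2,175.3)
```

```text
t 2.5 tcp mm [554.4  38.  226.2] zyaw 174.5 xax [-8.e-04 -2.e-04 -1.e+00] F [-0.6 -0.1  0.8] open 60.1 j6 [ 24.1   9.4 -14.5  -0.  -66.1 -29.6]
bore coords: in -20.8 side -39.1
move now-axes cm [ 2.61 -9.23 -3.78]
spin rad (about tool x) -0.014
```

Call:
move_arm(commands=[[[0.5,-3,-1.2,-0.014],[0.5,-3,-1.3,0],[0.6,-3.2,-1.3,0],[0,0,0,0],[0,0,0,0]]])

```text
clock: 3.0
tool_pos: [0.6007, 0.1266, 0.2095]
orientation: [30.6, 89.9, -154.4]
force: [-0.2, 0.2, -0.4]
opening: 0.0601
```

Run:
```python
from h import *
k=M+.071*d
o,Rm=st(k[0],k[1],.2,175.3)
p_,dd=snapshot('wrist'); c=calibration('wrist'); print(c)
np.savez('w1',p=p_,d=dd,t=o['tool_pos'],R=Rm); save('pics/w1.png',p_)
```

```text
t 3.0 tcp mm [600.7 126.6 209.5] zyaw 175.02 xax [-1.8e-03 -9.0e-04 -1.0e+00] F [-0.2  0.2 -0.4] open 60.1 j6 [ 30.1  15.6  -8.7  -0.  -65.8 -35.1]
bore coords: in 71.3 side -0.1
move now-axes cm [ 0.95  0.03 -0.02]
spin rad (about tool x) -0.005
{'mtx': array([[371.64829954,   0.        , 323.00149354],
       [  0.        , 371.64829954, 233.97217383],
       [  0.        ,   0.        ,   1.        ]]), 'tool_from_camera': array([[ 2.21256116e-04,  2.94855738e-01, -9.55541755e-01,
        -1.57943526e-01],
       [ 2.94805099e-04,  9.55541717e-01,  2.94855795e-01,
         7.91887109e-02],
       [ 9.99999932e-01, -3.46937229e-04,  1.24494474e-04,
         1.77948337e-04],
       [ 0.00000000e+00,  0.00000000e+00,  0.00000000e+00,
         1.00000000e+00]])}
```

View pics/w1.png

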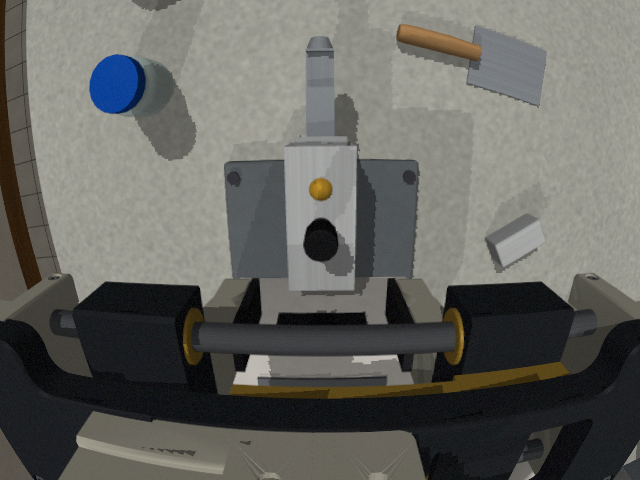

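Wrist view: knob (321,235), dome (320,189), punch along column ~320 up to tip (319,40), block columns 285–357. The hand is nearly centred. I'll extract the line more finely.

```bash
cat >> h.py <<'E'
def wray(u,v,t,Rm,z):
    c=calibration('wrist');K=c['mtx'];T=np.array(c['tool_from_camera'])
    a=np.array([(u-K[0,2])/K[0,0],(v-K[1,2])/K[1,1]]);th=np.hypot(*a);s=np.sin(th)/th if th>1e-9 else 1
    r=Rm@T[:3,:3]@np.array([a[0]*s,-a[1]*s,-np.cos(th)]);o=t+Rm@T[:3,3]
    return o+r*(z-o[2])/r[2]
def bc(P): b=P[:2]-M; return (b@d*1000).round(1),(b@p*1000).round(1)
E
python3 - <<'E'
from h import *
f=np.load('w1.npz');t,Rm=f['t'],f['R'];g=cv2.GaussianBlur(cv2.cvtColor(f['p'],cv2.COLOR_RGB2GRAY),(1,5),0).astype(float)
def edges(v,l,r,z):
    gr=np.abs(np.diff(g[v]));out=[]
    for c in (l,r):
        w=gr[c-6:c+6];out.append(c-6+(w*np.arange(12)).sum()/w.sum()+.5 if 0 else c-6+w.argmax()+.5)
    A=[bc(wray(u,v,t,Rm,z)) for u in out]; print(v,out,A,'mid',np.mean(A,0).round(2))
for v,l,r in [(60,307,333),(75,307,333),(90,307,333),(105,307,334),(120,306,335)]: edges(v,l,r,.076)
for v in (160,190,215,270,285): edges(v,285,357,.09)
print('tip',bc(wray(319.5,38,t,Rm,.072)),'dome',bc(wray(320.5,189,t,Rm,.093)),'mouth top edge',bc(wray(320,146,t,Rm,.09)))
D=f['d'];m=(g<45)&(np.add.outer(np.abs(np.arange(480)-238),np.abs(np.arange(640)-321))<40);v,u=np.nonzero(m);print('knob px',u.min(),u.max(),v.min(),v.max())
print('knob top c',bc(wray((u.min()+u.max())/2,v.min()+14,t,Rm,.132)), [bc(wray(321,x,t,Rm,.132)) for x in (217,220,245,250)])
E
```

```text
60 [np.float64(305.5), np.float64(333.5)] [(np.float64(-57.8), np.float64(12.3)), (np.float64(-57.7), np.float64(-9.2))] mid [-57.75   1.55]
75 [np.float64(305.5), np.float64(333.5)] [(np.float64(-45.8), np.float64(12.4)), (np.float64(-45.6), np.float64(-9.1))] mid [-45.7    1.65]
90 [np.float64(305.5), np.float64(333.5)] [(np.float64(-33.9), np.float64(12.5)), (np.float64(-33.7), np.float64(-9.1))] mid [-33.8   1.7]
105 [np.float64(305.5), np.float64(333.5)] [(np.float64(-22.0), np.float64(12.5)), (np.float64(-21.9), np.float64(-9.0))] mid [-21.95   1.75]
120 [np.float64(305.5), np.float64(333.5)] [(np.float64(-10.3), np.float64(12.6)), (np.float64(-10.1), np.float64(-9.0))] mid [-10.2   1.8]
160 [np.float64(283.5), np.float64(356.5)] [(np.float64(19.6), np.float64(28.8)), (np.float64(19.9), np.float64(-25.8))] mid [19.75  1.5 ]
190 [np.float64(284.5), np.float64(355.5)] [(np.float64(42.5), np.float64(28.6)), (np.float64(42.8), np.float64(-25.3))] mid [42.65  1.65]
215 [np.float64(285.5), np.float64(355.5)] [(np.float64(62.2), np.float64(28.4)), (np.float64(62.4), np.float64(-25.6))] mid [62.3  1.4]
270 [np.float64(287.5), np.float64(354.5)] [(np.float64(108.0), np.float64(28.5)), (np.float64(108.3), np.float64(-25.8))] mid [108.15   1.35]
285 [np.float64(288.5), np.float64(353.5)] [(np.float64(121.5), np.float64(28.2)), (np.float64(121.7), np.float64(-25.4))] mid [121.6   1.4]
tip (np.float64(-76.6), np.float64(1.5)) dome (np.float64(41.5), np.float64(1.3)) mouth top edge (np.float64(9.4), np.float64(1.5))
knob px 304 337 219 260
knob top c (np.float64(64.0), np.float64(1.2)) [(np.float64(53.1), np.float64(0.8)), (np.float64(55.1), np.float64(0.8)), (np.float64(72.4), np.float64(0.9)), (np.float64(76.0), np.float64(0.9))]
```

Call:
move_arm(commands=[[[3.5,0,-0.1,-0.005],[4,-0.05,0,0],[2.5,0,0,0],[1.05,0,0,0],[0,0,0,0]]])

```text
clock: 3.55
tool_pos: [0.6014, 0.1256, 0.0993]
orientation: [35.1, 89.9, -149.7]
force: [0.1, 0.0, -0.4]
opening: 0.0598
```

Call:
move_arm(commands=[[[0,0,0,0],[0,0,0,0],[0,0,0,0],[0,0,0,0],[0,0,0,0],[0,0,0,0]]], jaw=1.5)

```text
clock: 4.15
tool_pos: [0.6024, 0.1267, 0.1005]
orientation: [-162.2, 90.0, 13.0]
force: [-0.4, 0.0, 2.5]
opening: 0.0233
```

```bash
sed -i 's/^M=np.array(\[.595,.0555\]).*/M=np.array([.5961,.0564]); BY=np.radians(85.3); d=np.array([np.cos(BY),np.sin(BY)]); p=np.array([d[1],-d[0]])/' h.py; python3 -c "
from h import *
st()"
```

```text
t 4.15 tcp mm [602.4 126.7 100.5] zyaw 175.25 xax [ 8.e-04  2.e-04 -1.e+00] F [-0.4  0.   2.5] open 23.3 j6 [ 30.   21.1 -16.3   0.  -52.5 -34.8]
bore coords: in 70.5 side 0.5
```

Knob gripped. Lift.

Call:
move_arm(commands=[[[-0.4,0,0,0],[-0.5,0,0,0],[-0.5,0,0,0],[-0.3,0,0,0],[0,0,0,0],[0,0,0,0]]])

```text
clock: 4.75
tool_pos: [0.6024, 0.1267, 0.1177]
orientation: [-157.4, 89.9, 17.9]
force: [2.5, -0.4, 2.3]
opening: 0.0235
```

```bash
python3 -c "
from h import *
st()"
```

```text
t 4.75 tcp mm [602.4 126.7 117.7] zyaw 175.26 xax [ 1.e-03  3.e-04 -1.e+00] F [ 2.5 -0.4  2.3] open 23.5 j6 [ 30.   20.1 -15.3   0.  -54.6 -34.8]
bore coords: in 70.6 side 0.5
```

Call:
move_arm(commands=[[[0,0,0,0],[0,0,0,0],[0,0,0,0],[-2,0,0,0],[-3,0,0,0]]], jaw=5)

```text
clock: 5.25
tool_pos: [0.6005, 0.1259, 0.1654]
orientation: [28.1, 89.7, -156.7]
force: [1.2, 0.9, 0.5]
opening: 0.0492
```

Call:
move_arm(commands=[[[0,3.2,0,0],[0,4,0,0],[0,4,0,0],[0,0,0,0],[0,0,0,0]]])

```text
clock: 5.75
tool_pos: [0.5925, 0.014, 0.167]
orientation: [5.5, 90.0, -179.4]
force: [0.4, -0.3, 0.5]
opening: 0.0501
```

Run:
```python
from h import *
o,Rm=st()
p_,dd=snapshot('wrist')
np.savez('w2',p=p_,d=dd,t=o['tool_pos'],R=Rm); save('pics/w2.png',p_)
q,_=snapshot('side'); save('pics/s2.png',cv2.resize(q[190:290,250:370],None,fx=5,fy=5,interpolation=cv2.INTER_CUBIC))
```

```text
t 5.75 tcp mm [592.5  14.  167. ] zyaw 175.14 xax [-4.e-04 -0.e+00 -1.e+00] F [ 0.4 -0.3  0.5] open 50.1 j6 [ 20.2  15.5 -14.8  -0.  -59.8 -25.1]
bore coords: in -42.6 side -0.1
```

View pics/s2.png

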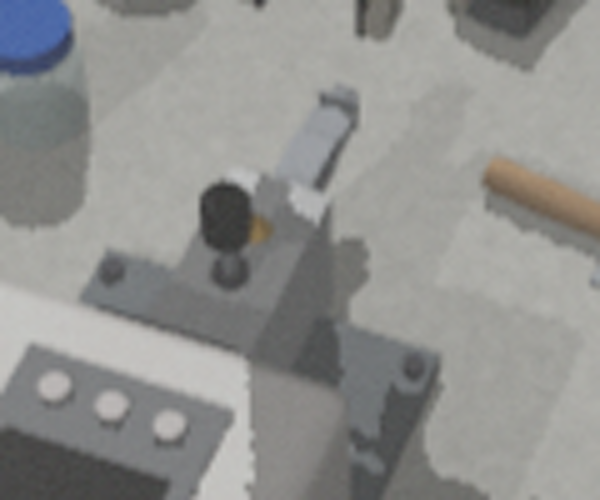

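View pics/w2.png

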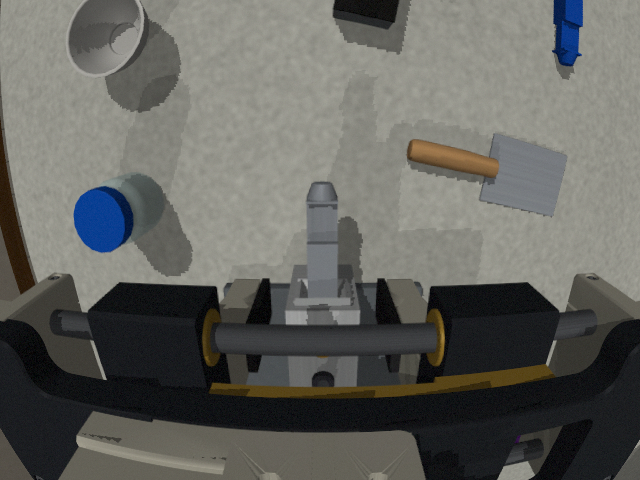

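Side crop: the pin is up, with the knob (225,215) standing well above its collar (230,270). Wrist view: punch columns 307–338, tip (321,182). Check the tip position, then descend.

Run:
```python
from h import *
f=np.load('w2.npz');t,Rm=f['t'],f['R']
for v,z in [(182,.065),(182,.072),(203,.076),(242,.076),(300,.085)]: print(v,bc(wray(322,v,t,Rm,z)))
print([bc(wray(u,220,t,Rm,.076)) for u in (306.5,338)])
```

```text
182 (np.float64(-80.0), np.float64(0.3))
182 (np.float64(-81.1), np.float64(0.3))
203 (np.float64(-67.2), np.float64(0.3))
242 (np.float64(-39.0), np.float64(0.4))
300 (np.float64(2.2), np.float64(0.5))
[(np.float64(-55.1), np.float64(11.1)), (np.float64(-55.1), np.float64(-10.7))]
```

Call:
move_arm(commands=[[[4,-0.15,-0.05,0],[4,0,0,0],[3,0,0,0],[1.1,0,0,0],[0,0,0,0]]])

```text
clock: 6.35
tool_pos: [0.5926, 0.0169, 0.0446]
orientation: [25.0, 89.8, -159.7]
force: [-0.2, 0.3, 0.5]
opening: 0.05
```

Call:
move_arm(commands=[[[0,0,0,0],[0,0,0,0],[0,0,0,0],[0,0,0,0],[0,0,0,0]]], jaw=1.2)

```text
clock: 6.85
tool_pos: [0.5938, 0.0165, 0.0469]
orientation: [-158.4, 89.9, 16.8]
force: [-1.5, 1.0, 5.0]
opening: 0.0215
```

```bash
python3 -c "
from h import *
st()"
```

```text
t 6.85 tcp mm [593.8  16.5  46.9] zyaw 175.25 xax [ 1.3e-03  4.0e-04 -1.0e+00] F [-1.5  1.   5. ] open 21.5 j6 [ 20.4  22.9 -22.1   0.  -44.9 -25.2]
bore coords: in -39.9 side 1.0
```

Call:
move_arm(commands=[[[0,0.5,0,0],[0,1,0,0],[0,1,0,0],[0,1,0,0],[0,1,0,0],[0,1,0,0]]])

```text
clock: 7.45
tool_pos: [0.5888, -0.0392, 0.046]
orientation: [-102.6, 90.0, 72.7]
force: [0.2, 0.8, 0.3]
opening: 0.0214
```

Call:
move_arm(commands=[[[0,1,0,0],[0,1,0,0],[0,1,0,0],[0,1,0,0],[0,1,0,0],[0,1,0,0],[0,0,0,0]]])

```text
clock: 8.15
tool_pos: [0.5834, -0.0996, 0.0458]
orientation: [19.6, 90.0, -165.2]
force: [0.2, 0.1, -3.2]
opening: 0.0223
```

```bash
python3 -c "
from h import *
st()"
```

```text
t 8.15 tcp mm [583.4 -99.6  45.8] zyaw 175.17 xax [-8.e-04 -2.e-04 -1.e+00] F [ 0.2  0.1 -3.2] open 22.3 j6 [  9.2  22.9 -22.4   0.  -44.8 -14.1]
bore coords: in -156.5 side 0.1
```

Call:
move_arm(commands=[[[-2.5,0,0,0],[-3,0,0,0],[-2,0,0,0],[0,2.8,2.7,0],[0,3,2.95,0],[0,3,2.9,0]]])

```text
clock: 8.75
tool_pos: [0.4902, -0.1792, 0.1211]
orientation: [-138.2, 90.0, 37.1]
force: [0.4, -1.3, -1.6]
opening: 0.0219
```

Call:
move_arm(commands=[[[0,0,0,0.147],[0,0,0,0.148],[0,0,0,0.148],[0,0,0,0.148],[0,0,0,0.148],[0,0,0,0.148]]])

```text
clock: 9.35
tool_pos: [0.4912, -0.1787, 0.121]
orientation: [26.2, 90.0, 150.2]
force: [-1.2, -0.2, -2.7]
opening: 0.0218
```

Call:
move_arm(commands=[[[0,0,0,0.147],[0,0,0,0.147],[0,0,0,0.147],[0,0,0,0.147],[0,0,0,0.147],[0,0,0,0.147],[0,0,0,0],[0,0,0,0]]])

```text
clock: 10.15
tool_pos: [0.4913, -0.1787, 0.121]
orientation: [59.3, 90.0, 133.4]
force: [-0.9, 0.4, -2.2]
opening: 0.0216
```

Run:
```python
from h import *
o,Rm=st(.4909,-.1803,.12,73.8)
p_,dd=snapshot('wrist')
np.savez('w3',p=p_,d=dd,t=o['tool_pos'],R=Rm); save('pics/w3.png',p_)
```

```text
t 10.15 tcp mm [ 491.3 -178.7  121. ] zyaw 74.15 xax [-1.e-04  1.e-04 -1.e+00] F [-0.9  0.4 -2.2] open 21.6 j6 [   1.5   11.8  -26.6   -0.   -51.5 -107.4]
bore coords: in -242.9 side -85.2
move now-axes cm [ 0.1  -0.   -0.16]
spin rad (about tool x) 0.006
```

View pics/w3.png

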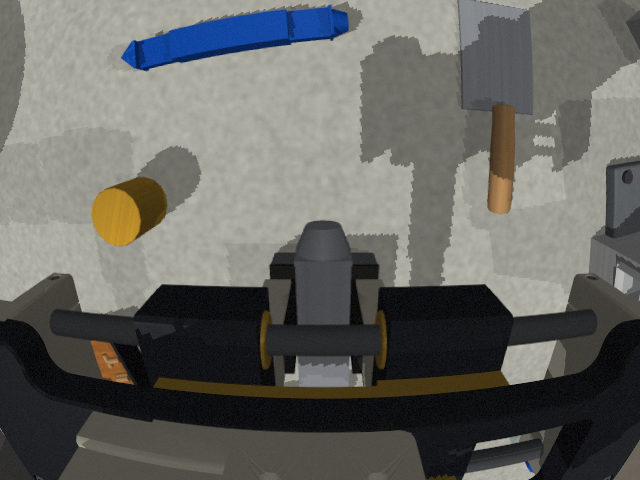

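Wrist view: punch held straight between the fingers, stub tip toward the camera (323,235). The rest is hidden beneath it. Nothing is in the way (blue bar (240,40), weight (125,212)). Lower it.

Call:
move_arm(commands=[[[3,0,-0.15,0.006],[3.5,0,0,0],[2,0,0,0],[1,0,0,0],[0.2,0,0,0],[0,0,0,0]]])

```text
clock: 10.8
tool_pos: [0.4916, -0.1803, 0.0246]
orientation: [-92.0, 90.0, -18.4]
force: [0.2, 0.6, -1.7]
opening: 0.0221
```

Call:
move_arm(commands=[[[0.05,0,0,0],[0.05,0,0,0],[0,0,0,0]]])

```text
clock: 11.1
tool_pos: [0.4914, -0.1802, 0.0237]
orientation: [-73.2, 89.9, 0.3]
force: [-0.2, -0.2, -2.7]
opening: 0.0219
```

```bash
python3 -c "
from h import *
st(.4909,-.1803,.0229,73.8)"
```

```text
t 11.1 tcp mm [ 491.4 -180.2   23.7] zyaw 73.56 xax [ 0.0013  0.     -1.    ] F [-0.2 -0.2 -2.7] open 21.9 j6 [   1.4   19.4  -32.4    0.   -38.1 -107.8]
bore coords: in -244.4 side -84.9
move now-axes cm [ 0.08  0.05 -0.02]
spin rad (about tool x) -0.004
```

Call:
move_arm(commands=[[[0.05,0,0,0],[0.05,0,0,0],[0.05,0,0,0],[0,0,0,0]]])

```text
clock: 11.5
tool_pos: [0.4913, -0.1803, 0.0229]
orientation: [-88.7, 89.9, -15.2]
force: [-4.9, 2.4, 12.4]
opening: 0.0218
```

```bash
python3 -c "
from h import *
st(.4909,-.1803,.0229,73.8)"
```

```text
t 11.5 tcp mm [ 491.3 -180.3   22.9] zyaw 73.58 xax [ 1.e-03 -3.e-04 -1.e+00] F [-4.9  2.4 12.4] open 21.8 j6 [   1.4   19.5  -32.5    0.   -38.  -107.8]
bore coords: in -244.5 side -85.1
move now-axes cm [-0.    0.03 -0.01]
spin rad (about tool x) -0.004
```

Call:
move_arm(commands=[[[-0.1,0,0,0],[0,0,0,0],[0,0,0,0],[0,0,0,0],[-1.5,0,0,0],[-3,0,0,0],[-3.5,0,0,0]]], jaw=5)

```text
clock: 12.2
tool_pos: [0.49, -0.1803, 0.1024]
orientation: [105.6, 89.8, 179.2]
force: [0.5, 1.6, -0.5]
opening: 0.0501
```

Call:
move_arm(commands=[[[0,0,0,-0.1496],[0,0,0,-0.1496],[0,0,0,-0.1496],[0,0,0,-0.1496],[0,0,0,-0.1496],[0,0,0,-0.1496],[0,0,0,-0.1496]]])

```text
clock: 12.9
tool_pos: [0.4909, -0.1803, 0.1024]
orientation: [47.6, 90.0, -178.5]
force: [-1.0, -0.7, 0.6]
opening: 0.0498
```

Call:
move_arm(commands=[[[0,0,0,-0.1496],[0,0,0,-0.1496],[0,0,0,-0.1496],[0,0,0,-0.1496],[0,0,0,-0.1496],[0,0,0,-0.1496],[0,0,0,-0.1496]]])

```text
clock: 13.6
tool_pos: [0.4909, -0.1803, 0.1024]
orientation: [-14.2, 90.0, 179.7]
force: [-0.0, -0.4, -0.2]
opening: 0.0501
```

Call:
move_arm(commands=[[[0,0,0,-0.1496],[0,0,0,-0.1496],[0,0,0,-0.1496],[0,0,0,-0.1496],[0,0,0,-0.1496],[0,0,0,-0.1496],[0,0,0,-0.1496],[0,0,0,0]]])

```text
clock: 14.4
tool_pos: [0.4909, -0.1803, 0.1024]
orientation: [-71.5, 90.0, -177.8]
force: [-0.0, -0.1, 1.3]
opening: 0.05
```

Run:
```python
from h import *
o,Rm=st(.5332+.0423,-.1926-.0123,.0229,-106.2)
p_,dd=snapshot('wrist')
np.savez('w4',p=p_,d=dd,t=o['tool_pos'],R=Rm); save('pics/w4.png',p_)
```

```text
t 14.4 tcp mm [ 490.9 -180.3  102.4] zyaw -106.32 xax [-3.e-04 -0.e+00 -1.e+00] F [-0.  -0.1  1.3] open 50.0 j6 [  1.4  13.1 -27.9   0.  -49.   72.3]
bore coords: in -244.5 side -85.5
move now-axes cm [ 7.95  8.82 -0.01]
spin rad (about tool x) -0.002
```

View pics/w4.png

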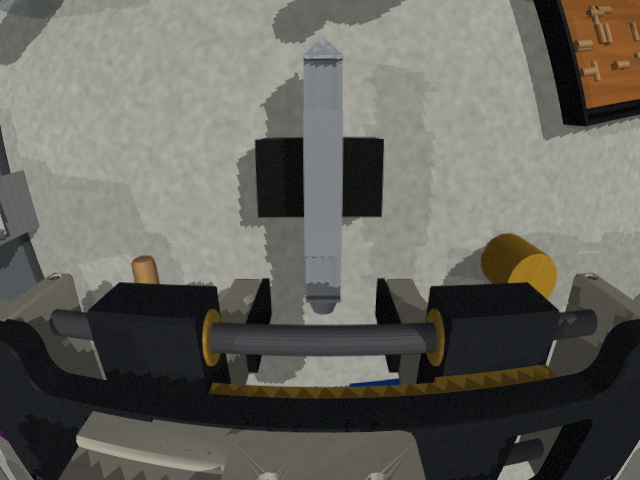

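The punch lies straight across the rest, wedge tip (322,38), stub (322,310), rest rows 139–217, all centred on the tool's plane. Shift 88 mm to the wedge side and regrasp.

Call:
move_arm(commands=[[[0,2.8,0,0],[0,3,0,0],[0,3,0,0],[0,0,0,0]]])

```text
clock: 14.85
tool_pos: [0.5784, -0.2061, 0.102]
orientation: [63.0, 89.9, -43.8]
force: [-0.7, -0.4, -0.5]
opening: 0.05
```

Call:
move_arm(commands=[[[2.5,0,0,0],[3,0,0,0],[1.75,0,0,0],[0.6,0,0,0],[0,0,0,0]]])

```text
clock: 15.35
tool_pos: [0.5746, -0.2051, 0.0233]
orientation: [-74.3, 89.9, 179.1]
force: [-0.4, 0.2, 0.2]
opening: 0.0498
```

Call:
move_arm(commands=[[[0,0,0,0],[0,0,0,0],[0,0,0,0],[0,0,0,0],[0,0,0,0]]], jaw=1.2)

```text
clock: 15.85
tool_pos: [0.5757, -0.2052, 0.0247]
orientation: [101.8, 89.9, -4.7]
force: [-1.5, 1.0, 3.3]
opening: 0.0215
```

Run:
```python
from h import *
st(.5332+.0423,-.1926-.0123,.0229,-106.2)
f=np.load('w4.npz');t,Rm=f['t'],f['R']
mid=np.array([.5332,-.1926]);y=Rm[:2,1];z=Rm[:2,2]
for u,v,h in [(322,38,.041),(322,58,.052),(304,100,.052),(343,100,.052),(304,220,.052),(341,220,.052),(322,312,.041)]:
    q=wray(u,v,t,Rm,h)[:2]-mid; print(u,v,'along',(q@y*1000).round(1),'z',(q@z*1000).round(1), 'from tcp',((wray(u,v,t,Rm,h)[:2]-t[:2])@y*1000).round(1))
```

```text
t 15.85 tcp mm [ 575.7 -205.2   24.7] zyaw -106.46 xax [ 1.e-03 -1.e-04 -1.e+00] F [-1.5  1.   3.3] open 21.5 j6 [ -1.3  25.8 -20.9   0.  -43.2  74.9]
bore coords: in -262.4 side 1.1
move now-axes cm [ 0.18 -0.03 -0.02]
spin rad (about tool x) -0.004
322 38 along 86.5 z -1.3 from tcp 130.6
322 58 along 72.3 z -1.3 from tcp 116.4
304 100 along 48.4 z -11.2 from tcp 92.5
343 100 along 48.5 z 10.3 from tcp 92.5
304 220 along -20.2 z -11.7 from tcp 23.9
341 220 along -20.2 z 9.7 from tcp 23.9
322 312 along -86.8 z -1.4 from tcp -42.7
```

Call:
move_arm(commands=[[[-1.5,0,0,0],[-3,0,0,0],[-4,0,0,0],[-1.5,0,0,0]]])

```text
clock: 16.25
tool_pos: [0.5769, -0.2055, 0.1277]
orientation: [95.4, 89.7, -11.1]
force: [0.8, 0.5, -2.0]
opening: 0.0217
```

Call:
move_arm(commands=[[[0,0,0,0.1366],[0,0,0,0.1366],[0,0,0,0.1366],[0,0,0,0.1366],[0,0,0,0.1366]]])

```text
clock: 16.75
tool_pos: [0.5748, -0.205, 0.1236]
orientation: [-57.0, 89.9, 157.1]
force: [0.4, 1.0, -2.8]
opening: 0.0219
```

Call:
move_arm(commands=[[[0,0,0,0.1366],[0,0,0,0.1366],[0,0,0,0.1366],[0,0,0,0.1366],[0,0,0,0.1366],[0,0,0,0],[0,0,0,0]]])

```text
clock: 17.45
tool_pos: [0.575, -0.2051, 0.1237]
orientation: [-10.6, 90.0, 164.9]
force: [-0.5, -0.1, -2.2]
opening: 0.0219
```

Run:
```python
from h import *
q=M-.149*d+.0003*p
o,Rm=st(q[0],q[1],.049,175.3)
P=0
for n in ['top','side']:
    im,D=snapshot(n);P=pts(n,D);t=o['tool_pos']
    a=(P[...,:2]-t[:2])@Rm[:2,1];l=(P[...,:2]-t[:2])@Rm[:2,2]
    m=(abs(l)<.007)&(a<-.02)&(a>-.135)&(P[...,2]>.12)&(P[...,2]<.17)
    print(n,m.sum())
    for lo,hi in [(-.04,-.02),(-.06,-.04),(-.08,-.06),(-.1,-.08),(-.115,-.1)]:
        k=m&(a>lo)&(a<hi)
        if k.sum(): print(lo,hi,k.sum(),'z-tcp',((np.median(P[k][:,2])-t[2])*1000).round(1))
```

```text
t 17.45 tcp mm [ 575.  -205.1  123.7] zyaw 175.5 xax [-7.e-04  2.e-04 -1.e+00] F [-0.5 -0.1 -2.2] open 21.9 j6 [ -1.3  19.3 -15.5  -0.  -55.2  -3.2]
bore coords: in -262.3 side 0.4
move now-axes cm [  7.48 -11.33  -0.03]
spin rad (about tool x) 0.003
top 0
side 160
-0.04 -0.02 23 z-tcp 26.5
-0.06 -0.04 25 z-tcp 25.9
-0.08 -0.06 24 z-tcp 25.3
-0.1 -0.08 35 z-tcp 21.9
-0.115 -0.1 14 z-tcp 21.0
```

Call:
move_arm(commands=[[[0,-3,-0.03,0.003],[0,-4,0,0],[0,-4.3,0,0],[3,0,0,0],[3,0,0,0],[1.4,0,0,0],[0,0,0,0],[0,0,0,0]]])

```text
clock: 18.35
tool_pos: [0.5855, -0.0927, 0.0504]
orientation: [100.0, 90.0, -84.8]
force: [0.5, 0.2, -2.4]
opening: 0.0218
```

Run:
```python
from h import *
q=M-.149*d+.0003*p
o,Rm=st(q[0],q[1],.0499,175.3)
print('F',o['force'],o['moment'])
for n in ['top','side']:
    im,D=snapshot(n);P=pts(n,D);t=o['tool_pos']
    a=(P[...,:2]-t[:2])@Rm[:2,1];l=(P[...,:2]-t[:2])@Rm[:2,2]
    m=(abs(l)<.009)&(a<-.02)&(a>-.13)&(P[...,2]>.05)&(P[...,2]<.1)
    for lo in np.arange(-.13,-.03,.01):
        k=m&(a>lo)&(a<lo+.01)
        if k.sum(): print(n,lo.round(3),k.sum(),'z',((np.median(P[k][:,2]))*1000).round(1),'l',((l[k].min()+l[k].max())*500).round(1))
    save(f'pics/pre_{n}.png',cv2.resize(im[190:270,290:390] if n=='top' else im[160:260,260:380],None,fx=5,fy=5,interpolation=cv2.INTER_CUBIC))
a=cv2.imread('pics/pre_top.png');b=cv2.imread('pics/pre_side.png');h=max(a.shape[0],b.shape[0])
z=np.zeros((h,a.shape[1]+b.shape[1],3),np.uint8);z[:a.shape[0],:a.shape[1]]=a;z[:b.shape[0],a.shape[1]:]=b;cv2.imwrite('pics/pre.png',cv2.resize(z,None,fx=.7,fy=.7))
```

```text
t 18.35 tcp mm [585.5 -92.7  50.4] zyaw 175.19 xax [ 0.e+00 -3.e-04 -1.e+00] F [ 0.5  0.2 -2.4] open 21.8 j6 [  9.9  22.6 -22.1   0.  -45.3 -14.7]
bore coords: in -149.4 side 1.7
move now-axes cm [ 0.05 -0.04  0.14]
spin rad (about tool x) -0.002
F [ 0.51278367  0.18232883 -2.36352737] [-0.08802505  0.06048269 -0.01431134]
side -0.13 29 z 71.6 l 1.2
side -0.12 18 z 74.6 l -0.2
side -0.11 17 z 70.4 l 0.5
side -0.1 22 z 71.9 l -0.1
side -0.09 30 z 76.3 l 0.1
side -0.08 19 z 77.1 l -0.1
side -0.07 19 z 76.5 l -0.2
side -0.06 18 z 77.1 l -0.2
side -0.05 21 z 76.7 l -0.2
side -0.04 17 z 76.9 l 0.4
```

View pics/pre.png

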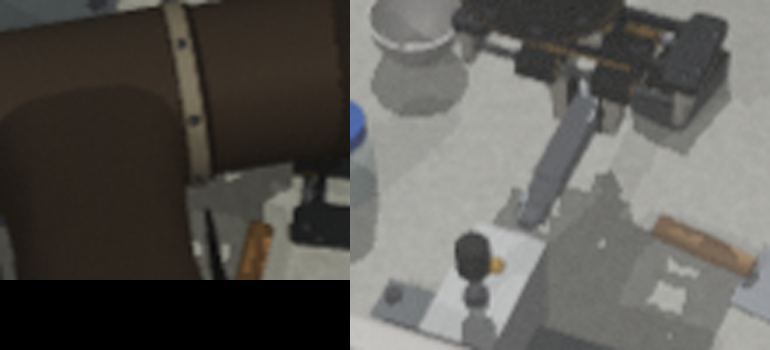

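Side crop: the punch is level (top 76–77 mm along its length) and lined up with the block. The top view is blocked by the arm. Fix 1.4 mm sideways and start in.

Call:
move_arm(commands=[[[0.05,0,0.14,-0.002],[0,0,0,0],[0,-0.8,0,0],[0,-0.8,0,0],[0,-0.6,0,0],[0,-0.6,0,0],[0,-0.4,0,0],[0,0,0,0]]])

```text
clock: 19.25
tool_pos: [0.5866, -0.0599, 0.0495]
orientation: [-22.0, 90.0, 153.3]
force: [-0.7, -0.8, -2.6]
opening: 0.0222
```

```bash
python3 -c "
from h import *
q=M-.115*d+.0003*p
st(q[0],q[1],.0499,175.3)"
```

```text
t 19.25 tcp mm [586.6 -59.9  49.5] zyaw 175.27 xax [-0.  0. -1.] F [-0.7 -0.8 -2.6] open 22.2 j6 [ 13.2  22.4 -22.5  -0.  -45.1 -17.9]
bore coords: in -116.7 side 0.0
move now-axes cm [-0.04 -0.17 -0.03]
spin rad (about tool x) -0.001
```

Call:
move_arm(commands=[[[0,-0.4,-0.03,0],[0,-0.4,0,0],[0,-0.4,0,0],[0,-0.4,0,0],[0,0,0,0]]])

```text
clock: 19.75
tool_pos: [0.5882, -0.0442, 0.0496]
orientation: [-149.3, 90.0, 25.9]
force: [0.8, 0.2, -2.8]
opening: 0.0218
```

Call:
move_arm(commands=[[[0,-0.3,0,0],[0,-0.3,0,0],[0,-0.3,0,0],[0,0,0,0]]])

```text
clock: 20.15
tool_pos: [0.5889, -0.0354, 0.0496]
orientation: [-157.0, 90.0, 18.2]
force: [0.6, -0.0, -2.6]
opening: 0.022
```

```bash
python3 -c "
from h import *
q=M-.08*d+.0003*p
st(q[0],q[1],.0499,175.3)"
```

```text
t 20.15 tcp mm [588.9 -35.4  49.6] zyaw 175.24 xax [ 1.e-04  0.e+00 -1.e+00] F [ 0.6 -0.  -2.6] open 22.0 j6 [ 15.5  22.4 -22.5  -0.  -45.1 -20.3]
bore coords: in -92.0 side 0.4
move now-axes cm [-0.03 -1.2   0.01]
spin rad (about tool x) -0.001
```

Call:
move_arm(commands=[[[0,-0.3,0,0],[0,-0.3,0,0],[0,-0.3,0,0],[0,-0.3,0,0],[0,0,0,0]]])

```text
clock: 20.65
tool_pos: [0.5897, -0.0236, 0.0495]
orientation: [38.0, 90.0, -146.7]
force: [-0.6, -0.8, -3.0]
opening: 0.0217
```

Call:
move_arm(commands=[[[0.02,-0.3,0,0],[0.02,-0.3,0,0],[0.02,-0.3,0,0],[0,-0.3,0,0],[0,0,0,0]]])

```text
clock: 21.15
tool_pos: [0.5913, -0.0109, 0.0491]
orientation: [-143.0, 89.9, 32.2]
force: [-0.3, 0.2, -2.2]
opening: 0.0219
```

```bash
python3 -c "
from h import *
q=M-.06*d+.0003*p
st(q[0],q[1],.0489,175.3)"
```

```text
t 21.15 tcp mm [591.3 -10.9  49.1] zyaw 175.26 xax [ 8.e-04  5.e-04 -1.e+00] F [-0.3  0.2 -2.2] open 21.9 j6 [ 17.9  22.6 -22.3  -0.  -45.1 -22.6]
bore coords: in -67.5 side 0.7
move now-axes cm [ 0.02 -0.75  0.04]
spin rad (about tool x) -0.001
```

Call:
move_arm(commands=[[[0.03,-0.3,0.04,0],[0.03,-0.3,0,0],[0,-0.3,0,0],[0,-0.2,0,0],[0,0,0,0]]])

```text
clock: 21.65
tool_pos: [0.5917, -0.0003, 0.0485]
orientation: [-145.9, 90.0, 29.4]
force: [0.2, 0.9, -0.3]
opening: 0.0215
```

Call:
move_arm(commands=[[[0,-0.1,0,0],[0,-0.1,0,0],[0,0,0,0]]])

```text
clock: 21.95
tool_pos: [0.5917, 0.0012, 0.0485]
orientation: [-176.0, 90.0, -0.8]
force: [0.7, -1.8, 0.2]
opening: 0.0216
```

```bash
python3 -c "
from h import *
q=M-.05*d+.0003*p
st(q[0],q[1],.0489,175.3)"
```

```text
t 21.95 tcp mm [591.7   1.2  48.5] zyaw 175.22 xax [ 2.e-04 -0.e+00 -1.e+00] F [ 0.7 -1.8  0.2] open 21.6 j6 [ 19.   22.6 -22.3   0.  -45.  -23.8]
bore coords: in -55.4 side 0.1
move now-axes cm [-0.04 -0.54 -0.02]
spin rad (about tool x) -0.001
```

Call:
move_arm(commands=[[[0,-0.1,0,0],[0,-0.1,0,0],[0,0,0,0]]])

```text
clock: 22.25
tool_pos: [0.5918, 0.0032, 0.0484]
orientation: [169.5, 90.0, -15.3]
force: [0.4, -1.7, 0.2]
opening: 0.0218
```

Call:
move_arm(commands=[[[0,-0.1,0,0],[0,-0.1,0,0],[0,0,0,0]]])

```text
clock: 22.55
tool_pos: [0.5919, 0.0053, 0.0484]
orientation: [-166.8, 90.0, 8.5]
force: [-0.4, -1.5, 1.5]
opening: 0.0216
```

Call:
move_arm(commands=[[[0,-0.1,0,0],[0,0,0,0]]])

```text
clock: 22.75
tool_pos: [0.592, 0.0062, 0.0484]
orientation: [108.3, 90.0, -76.5]
force: [-0.5, -2.4, 1.8]
opening: 0.0219
```

Call:
move_arm(commands=[[[0,-0.1,0,0],[0,0,0,0]]])

```text
clock: 22.95
tool_pos: [0.592, 0.0068, 0.0484]
orientation: [67.9, 90.0, -116.9]
force: [-0.3, -4.3, 2.9]
opening: 0.0219
```

Call:
move_arm(commands=[[[0,-0.1,0,0],[0,0,0,0]]])

```text
clock: 23.15
tool_pos: [0.5919, 0.0075, 0.0485]
orientation: [62.1, 89.9, -122.7]
force: [-0.7, -6.6, 3.7]
opening: 0.022
```

Call:
move_arm(commands=[[[0,-0.1,0,0],[0,0,0,0]]])

```text
clock: 23.35
tool_pos: [0.592, 0.0084, 0.0485]
orientation: [63.2, 89.9, -121.6]
force: [-1.4, -5.7, 4.1]
opening: 0.0216
```

Call:
move_arm(commands=[[[0,-0.1,0,0],[0,0,0,0]]])

```text
clock: 23.55
tool_pos: [0.592, 0.0095, 0.0485]
orientation: [60.1, 89.9, -124.7]
force: [-0.4, -6.4, 3.3]
opening: 0.0215
```

Call:
move_arm(commands=[[[0,-0.1,0,0],[0,-0.1,0,0],[0,0,0,0]]])

```text
clock: 23.85
tool_pos: [0.5922, 0.0115, 0.0485]
orientation: [60.1, 89.9, -124.6]
force: [-0.8, -5.9, 4.4]
opening: 0.0219
```

Call:
move_arm(commands=[[[0,-0.1,0,0],[0,-0.1,0,0],[0,0,0,0]]])

```text
clock: 24.15
tool_pos: [0.5924, 0.0135, 0.0485]
orientation: [60.5, 89.9, -124.3]
force: [-1.8, -5.1, 3.7]
opening: 0.0216
```

Call:
move_arm(commands=[[[0,-0.1,0,0],[0,-0.1,0,0],[0,0,0,0]]])

```text
clock: 24.45
tool_pos: [0.5925, 0.0155, 0.0486]
orientation: [61.5, 89.9, -123.3]
force: [-1.1, -6.8, 3.4]
opening: 0.0218
```

```bash
python3 -c "
from h import *
st()"
```

```text
t 24.45 tcp mm [592.5  15.5  48.6] zyaw 175.22 xax [-5.e-04 -8.e-04 -1.e+00] F [-1.1 -6.8  3.4] open 21.8 j6 [ 20.4  22.7 -22.2   0.  -45.2 -25.2]
bore coords: in -41.1 side -0.2
```

```bash
cat >> h.py <<'E'
def wpts(D,t,Rm):
    c=calibration('wrist');K=c['mtx'];T=np.array(c['tool_from_camera'])
    v,u=np.mgrid[0:480,0:640];a=(u-K[0,2])/K[0,0];b=(v-K[1,2])/K[1,1];th=np.hypot(a,b)+1e-9;k=np.tan(th)/th*D
    P=np.stack([a*k,-b*k,-D],-1);return P@T[:3,:3].T+T[:3,3]   # tool frame
def tipcheck(tag):
    o,Rm=st();im,D=snapshot('wrist');P=wpts(D,o['tool_pos'],Rm)
    m=(abs(P[...,2])<.006)&(P[...,0]>-.045)&(P[...,0]<-.003)&(P[...,1]>.01)&(P[...,1]<.09)&(D>0)
    print('punch pts',m.sum(),'max tool-y mm (tip)',np.sort(P[m][:,1])[-5:].round(4)*1000)
    np.savez(tag,p=im,d=D,t=o['tool_pos'],R=Rm);save(f'pics/{tag}.png',im)
    return P,m
E
python3 - <<'E'
from h import *
P,m=tipcheck('w5')
v,u=np.nonzero(m);print(v.min(),v.max())
for c in (318,322,326):
    k=[(r,*(P[r,c]*1000).round(1)) for r in range(v.min()-4,v.min()+6)]; print(c,k)
E
```

```text
t 24.45 tcp mm [592.5  15.5  48.6] zyaw 175.22 xax [-5.e-04 -8.e-04 -1.e+00] F [-1.1 -6.8  3.4] open 21.8 j6 [ 20.4  22.7 -22.2   0.  -45.2 -25.2]
bore coords: in -41.1 side -0.2
punch pts 2279 max tool-y mm (tip) [40.7 40.7 40.7 40.7 40.7]
215 297
318 [(211, np.float64(49.2), np.float64(29.0), np.float64(-2.7)), (212, np.float64(49.5), np.float64(28.4), np.float64(-2.7)), (213, np.float64(48.9), np.float64(27.9), np.float64(-2.7)), (214, np.float64(48.4), np.float64(27.5), np.float64(-2.7)), (215, np.float64(49.7), np.float64(26.6), np.float64(-2.7)), (216, np.float64(48.5), np.float64(26.3), np.float64(-2.7)), (217, np.float64(49.0), np.float64(25.5), np.float64(-2.7)), (218, np.float64(48.2), np.float64(25.2), np.float64(-2.7)), (219, np.float64(49.1), np.float64(24.3), np.float64(-2.7)), (220, np.float64(-4.5), np.float64(38.1), np.float64(-2.0))]
322 [(211, np.float64(49.0), np.float64(29.1), np.float64(-0.4)), (212, np.float64(48.8), np.float64(28.5), np.float64(-0.4)), (213, np.float64(49.8), np.float64(27.7), np.float64(-0.4)), (214, np.float64(48.7), np.float64(27.4), np.flo
[... 284 characters left out ...]
float64(39.9), np.float64(-0.3)), (220, np.float64(-12.4), np.float64(40.2), np.float64(-0.3))]
326 [(211, np.float64(48.7), np.float64(29.2), np.float64(1.9)), (212, np.float64(48.0), np.float64(28.7), np.float64(1.9)), (213, np.float64(49.3), np.float64(27.8), np.float64(1.9)), (214, np.float64(47.9), np.float64(27.6), np.float64(1.9)), (215, np.float64(48.6), np.float64(26.8), np.float64(1.9)), (216, np.float64(48.4), np.float64(26.3), np.float64(1.9)), (217, np.float64(-6.4), np.float64(39.9), np.float64(1.4)), (218, np.float64(-5.0), np.float64(39.1), np.float64(1.4)), (219, np.float64(-7.7), np.float64(39.4), np.float64(1.4)), (220, np.float64(-9.9), np.float64(39.5), np.float64(1.4))]
```

No slip: wedge tip is 40.7 mm from the TCP, as at the grasp. The bump is passed (middle ≈3 mm inside). Now feel for the seat.

Call:
move_arm(commands=[[[0,-0.05,0,0],[0,-0.05,0,0],[0,-0.05,0,0],[0,-0.05,0,0],[0,0,0,0]]])

```text
clock: 25.0
tool_pos: [0.5927, 0.0173, 0.0486]
orientation: [63.6, 89.9, -121.2]
force: [-0.9, -7.2, 4.3]
opening: 0.0218
```

Call:
move_arm(commands=[[[0,-0.05,0,0],[0,-0.05,0,0],[0,-0.05,0,0],[0,-0.05,0,0],[0,0,0,0]]])

```text
clock: 25.5
tool_pos: [0.5928, 0.0193, 0.0486]
orientation: [62.7, 89.9, -122.0]
force: [-0.8, -7.2, 4.9]
opening: 0.0216
```

Call:
move_arm(commands=[[[0,-0.05,0,0],[0,-0.05,0,0],[0,-0.05,0,0],[0,-0.05,0,0],[0,0,0,0]]])

```text
clock: 26.0
tool_pos: [0.593, 0.0213, 0.0486]
orientation: [64.7, 89.9, -120.1]
force: [-0.7, -7.1, 5.0]
opening: 0.0217
```

Call:
move_arm(commands=[[[0,-0.05,0,0],[0,-0.05,0,0],[0,-0.05,0,0],[0,-0.05,0,0],[0,0,0,0]]])

```text
clock: 26.5
tool_pos: [0.5932, 0.0233, 0.0486]
orientation: [63.2, 89.9, -121.6]
force: [-0.3, -6.6, 4.3]
opening: 0.0216
```

Call:
move_arm(commands=[[[0,-0.05,0,0],[0,-0.05,0,0],[0,-0.05,0,0],[0,-0.05,0,0],[0,0,0,0]]])

```text
clock: 27.0
tool_pos: [0.5934, 0.0253, 0.0487]
orientation: [68.8, 89.9, -116.0]
force: [0.6, -7.0, 4.4]
opening: 0.0217
```

Call:
move_arm(commands=[[[0,-0.05,0,0],[0,-0.05,0,0],[0,-0.05,0,0],[0,-0.05,0,0],[0,0,0,0]]])

```text
clock: 27.5
tool_pos: [0.5936, 0.0273, 0.0487]
orientation: [67.6, 89.9, -117.2]
force: [-1.9, -6.6, 4.8]
opening: 0.022
```

Call:
move_arm(commands=[[[0,-0.05,0,0],[0,-0.05,0,0],[0,-0.05,0,0],[0,-0.05,0,0],[0,0,0,0]]])

```text
clock: 28.0
tool_pos: [0.5937, 0.0291, 0.0486]
orientation: [65.4, 89.9, -119.4]
force: [-1.0, -7.9, 4.3]
opening: 0.0216
```

Call:
move_arm(commands=[[[0,-0.05,0,0],[0,-0.05,0,0],[0,-0.05,0,0],[0,0,0,0]]])

```text
clock: 28.4
tool_pos: [0.5938, 0.0307, 0.0487]
orientation: [65.8, 89.9, -118.9]
force: [-0.8, -7.6, 4.9]
opening: 0.0215
```

Call:
move_arm(commands=[[[0,-0.05,0,0],[0,-0.05,0,0],[0,-0.05,0,0],[0,-0.05,0,0],[0,0,0,0]]])

```text
clock: 28.9
tool_pos: [0.5938, 0.032, 0.0486]
orientation: [64.2, 89.9, -120.6]
force: [-0.1, -10.8, 6.1]
opening: 0.0218
```

Call:
move_arm(commands=[[[0,-0.05,0,0],[0,0,0,0]]])

```text
clock: 29.1
tool_pos: [0.5938, 0.0322, 0.0486]
orientation: [63.9, 89.9, -120.8]
force: [0.1, -11.9, 4.9]
opening: 0.0217
```

Call:
move_arm(commands=[[[0,-0.05,0,0],[0,0,0,0]]])

```text
clock: 29.3
tool_pos: [0.5938, 0.0324, 0.0487]
orientation: [64.6, 89.8, -120.2]
force: [0.2, -13.1, 5.7]
opening: 0.022
```

```bash
python3 -c "
from h import *
tipcheck('w6')"
```

```text
t 29.3 tcp mm [593.8  32.4  48.7] zyaw 175.2 xax [-0.0015 -0.0026 -1.    ] F [  0.2 -13.1   5.7] open 22.0 j6 [ 22.   22.9 -21.9   0.1 -45.3 -26.9]
bore coords: in -24.1 side -0.4
punch pts 2279 max tool-y mm (tip) [40.7 40.8 40.8 40.9 41. ]
```

Call:
move_arm(commands=[[[0,-0.05,0,0],[0,-0.05,0,0],[0,0,0,0]]])

```text
clock: 29.65
tool_pos: [0.5936, 0.0327, 0.0486]
orientation: [62.4, 89.8, -122.5]
force: [0.4, -16.8, 5.9]
opening: 0.0215
```

Call:
move_arm(commands=[[[0,-0.05,0,0],[0,0,0,0],[0,0,0,0]]])

```text
clock: 29.95
tool_pos: [0.5936, 0.0329, 0.0487]
orientation: [62.7, 89.8, -122.2]
force: [-0.2, -17.9, 6.2]
opening: 0.0217
```

```bash
python3 -c "
from h import *
tipcheck('w6')"
```

```text
t 29.95 tcp mm [593.6  32.9  48.7] zyaw 175.18 xax [-0.0023 -0.0036 -1.    ] F [ -0.2 -17.9   6.2] open 21.7 j6 [ 22.1  22.9 -21.9   0.2 -45.4 -27. ]
bore coords: in -23.7 side -0.6
punch pts 2281 max tool-y mm (tip) [40.9 41.  41.  41.  41. ]
```

The stop is solid: 1.5 mm of command gives only 0.5 mm of motion, force 7→18 N, and the grip does not slip. Middle is ≈20 mm inside. Release and go up to the knob.

Call:
move_arm(commands=[[[0,0,0,0],[0,0,0,0],[0,0,0,0],[0,0,0,0],[0,0,0,0]]], jaw=5)

```text
clock: 30.5
tool_pos: [0.5945, 0.0365, 0.0483]
orientation: [-92.2, 90.0, 83.0]
force: [-0.4, -0.1, 0.3]
opening: 0.0494
```

Call:
move_arm(commands=[[[-2,0.2,0,0],[-4,0,0,0],[-4,0,0,0],[-2.2,0,0,0],[0,0,0,0],[0,0,0,0]]])

```text
clock: 31.1
tool_pos: [0.5943, 0.0344, 0.1707]
orientation: [-135.4, 89.9, 39.8]
force: [0.2, -0.2, 0.5]
opening: 0.0498
```

Run:
```python
from h import *
k=M+.0706*d+.0004*p
o,Rm=st(k[0],k[1],.1165,175.3)
im,D=snapshot('wrist');np.savez('w7',p=im,d=D,t=o['tool_pos'],R=Rm);save('pics/w7.png',im)
```

```text
t 31.1 tcp mm [594.3  34.4 170.7] zyaw 175.22 xax [ 1.e-03  9.e-04 -1.e+00] F [ 0.2 -0.2  0.5] open 49.8 j6 [ 22.1  15.5 -14.2  -0.  -60.2 -26.9]
bore coords: in -22.0 side 0.0
move now-axes cm [ 5.43 -9.26 -0.02]
spin rad (about tool x) -0.001
```

View pics/w7.png

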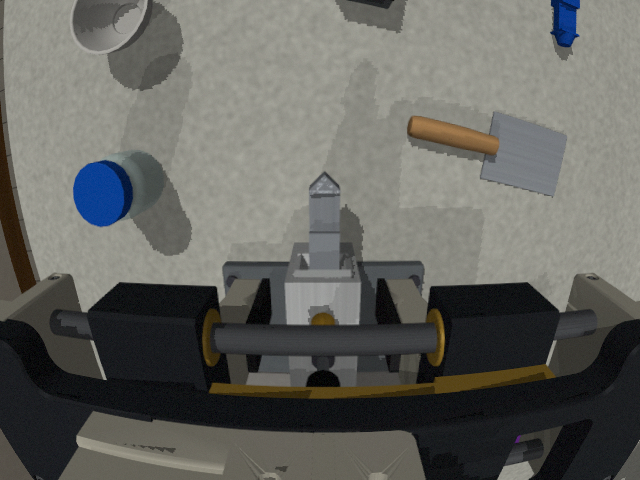

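Wedge out: tip (324,172), notch edge (325,233), punch straight in the mouth, bystanders in place. On to the knob.

Call:
move_arm(commands=[[[0,-3,-0.02,0],[0,-3.3,0,0],[0,-3,0,0],[0,0,0,0],[2.5,0,0,0],[2.5,0,0,0],[0.4,0,0,0],[0,0,0,0]]])

```text
clock: 31.95
tool_pos: [0.6015, 0.1261, 0.115]
orientation: [36.3, 89.8, -148.5]
force: [0.1, 0.2, 1.1]
opening: 0.05
```

Call:
move_arm(commands=[[[0,0,0,0],[0,0,0,0],[0,0,0,0],[0,0,0,0],[0,0,0,0]]], jaw=1.5)

```text
clock: 32.45
tool_pos: [0.6024, 0.1268, 0.117]
orientation: [-145.7, 90.0, 29.5]
force: [-1.1, -0.5, 1.9]
opening: 0.0237
```

Run:
```python
from h import *
k=M+.0706*d+.0004*p
st(k[0],k[1],.1165,175.3)
f=np.load('w7.npz');t,Rm=f['t'],f['R']
for u,v,z in [(324,173,.0705),(325,233,.076)]: print(bc(wray(u,v,t,Rm,z)))
```

```text
t 32.45 tcp mm [602.4 126.8 117. ] zyaw 175.22 xax [ 8.e-04  4.e-04 -1.e+00] F [-1.1 -0.5  1.9] open 23.7 j6 [ 30.   20.1 -15.3   0.  -54.5 -34.8]
bore coords: in 70.7 side 0.5
move now-axes cm [0.05 0.01 0.01]
spin rad (about tool x) -0.001
(np.float64(-66.0), np.float64(-0.8))
(np.float64(-23.9), np.float64(-1.5))
```

Protrusion 66 mm, middle 19 mm inside, consistent with home. Push the pin down.

Call:
move_arm(commands=[[[0.4,0,0,0],[0.4,0,0,0],[0.4,0,0,0],[0.4,0,0,0],[0.1,0,0,0],[0,0,0,0]]])

```text
clock: 33.05
tool_pos: [0.6024, 0.1268, 0.0995]
orientation: [177.7, 90.0, -7.1]
force: [-1.6, 0.3, 4.7]
opening: 0.023
```

Call:
move_arm(commands=[[[0.05,0,0,0],[0.05,0,0,0],[0,0,0,0]]])

```text
clock: 33.35
tool_pos: [0.6025, 0.1268, 0.0995]
orientation: [-172.5, 89.9, 2.7]
force: [-3.6, 0.5, 11.8]
opening: 0.0235
```

Call:
move_arm(commands=[[[0.05,0,0,0],[0,0,0,0]]])

```text
clock: 33.55
tool_pos: [0.6025, 0.1268, 0.0994]
orientation: [-175.6, 89.9, -0.3]
force: [-5.0, 0.1, 14.5]
opening: 0.0233
```

Call:
move_arm(commands=[[[-0.2,0,0,0],[0,0,0,0],[0,0,0,0],[0,0,0,0],[0,0,0,0]]], jaw=5)

```text
clock: 34.05
tool_pos: [0.6021, 0.1266, 0.0994]
orientation: [31.2, 90.0, -153.6]
force: [-1.1, 0.2, 0.9]
opening: 0.0494
```

Call:
move_arm(commands=[[[-2,0,0,0],[-4,0,0,0],[-4,0,0,0],[0,2,0,0],[0,4,0,0],[0,4,0,0],[0,0,0,0],[0,0,0,0]]])

```text
clock: 34.85
tool_pos: [0.5938, 0.026, 0.1998]
orientation: [-142.5, 90.0, 32.6]
force: [0.6, 0.8, 0.2]
opening: 0.0501
```

Run:
```python
from h import *
o,Rm=st()
q,D=snapshot('side');P=pts('side',D);a=cv2.resize(q[140:280,210:410],None,fx=4,fy=4,interpolation=cv2.INTER_CUBIC);save('pics/end.png',a)
m=(q.astype(int).sum(2)<170)&(np.hypot(P[...,0]-.6015,P[...,1]-.1265)<.02)&(P[...,2]>.095)
print('knob top z',np.sort(P[m][:,2])[-8:].round(4))
im,D=snapshot('wrist');np.savez('w8',p=im,d=D,t=o['tool_pos'],R=Rm)
```

```text
t 34.85 tcp mm [593.8  26.  199.8] zyaw 175.11 xax [ 2.e-04  1.e-04 -1.e+00] F [0.6 0.8 0.2] open 50.1 j6 [ 21.3  14.1 -12.1  -0.  -63.8 -26.2]
bore coords: in -30.5 side 0.2
knob top z [0.6042 0.6045 0.6045 0.6052 0.6054 0.6055 0.6064 0.6074]
```

View pics/end.png

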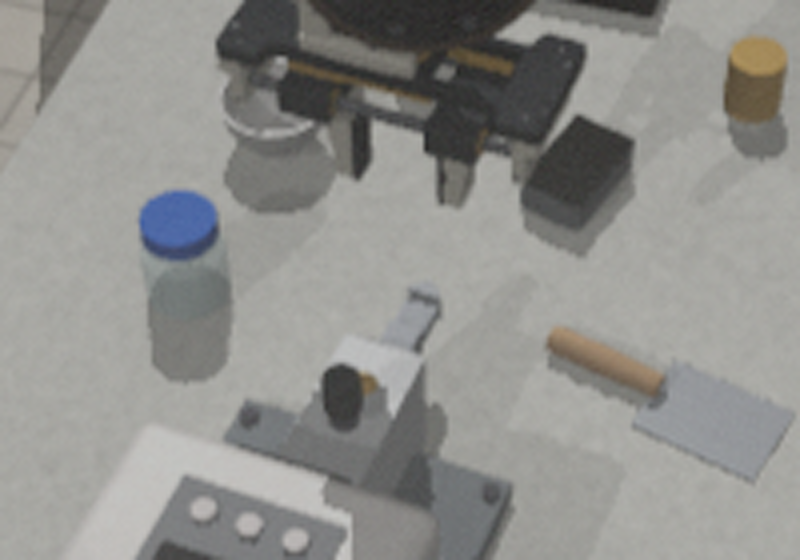

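Run:
```python
from h import *
for n in ['w5','w6','w7','w8']:
    f=np.load(n+'.npz');t,Rm,D=f['t'],f['R'],f['d'];P=wpts(D,t,Rm)@Rm.T+t
    b=P[...,:2]-M;a=b@d*1000;l=b@p*1000;m=(abs(l)<4)&(P[...,2]>.058)&(P[...,2]<.08)&(a>-110)&(a<-20)&(D>0)
    m2=m&(P[...,2]<.0705)&(P[...,2]>.062)
    print(n,'tip in',np.sort(a[m])[:6].round(1),'edge med',np.median(np.sort(a[m2])[:20]).round(1),'z',np.median(P[m][:,2]).round(4))
```

```text
w5 tip in [-81.8 -81.8 -81.7 -81.7 -81.7 -81.7] edge med -81.4 z 0.0702
w6 tip in [-64.6 -64.5 -64.5 -64.5 -64.5 -64.4] edge med -64.1 z 0.0702
w7 tip in [-65.3 -65.3 -65.3 -65.2 -65.2 -65.1] edge med -63.7 z 0.0703
w8 tip in [-66.5 -66.4 -66.4 -66.3 -66.  -65.9] edge med -64.3 z 0.0704
```

Tip position is unchanged since the push (-64.1, -63.7, -64.3 mm). The knob is down, the gripper is clear and the bystanders are where they were. Hand in.

```bash
python3 -c "
from h import *
print(close_job()); print(get_obs()['clock'])"
```

```text
the job is handed in; nothing more can be done
None
the job is handed in; nothing more can be done
```

The punch is turned end for end: the wedge now sticks out, the punch is pressed home against its seat, and the locking pin is down. I handed the job in just after 35 s on the robot's clock; `close_job` gives no verdict.

**What I did:** I lifted the pin 17 mm and drew the punch right out. I laid it across the rest, regrasped it by the wedge half and turned it. I fed it in stub first by feel and pushed the pin down until it stopped.

**Fully home:** Drag was about 7 N until a solid stop, where I ended at 18 N at the wrist, so about 11 N on the plate. The bump read only 6–7 N at the wrist, less than the 10–20 N described. The wrist camera showed the grip had not slipped and the shoe had been passed.

**Last checks:**
- **Wedge tip:** 64–66 mm outside the mouth, unchanged by the release and the pin push. The cameras and the tool pose disagree by up to 2 mm, about the calibration error.
- **Pin:** it bottomed within 1 mm of its starting height at up to 14.5 N, and the last picture shows the knob down.
- **Scene:** gripper clear at 0.20 m; the jar, dish, weight and the spatula-shaped tool look unmoved in that picture. I did not re-check the rinse bottle or aluminium block.
- **Failed check:** my last knob-height reading from depth picked up the wrong surface (0.60 m), so I ignored it.

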